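# Sift the small nuts out of a mixed batch

## Task

The hand sieve in the shallow drip tray holds a mix of nuts: carry it level by its handle to the deep catch tray, set it down slowly, by feel, on the rails inside and, keeping it down on them, shake it from side to side between the end stops until all three small nuts have dropped through. Then lift the sieve out and stand it flat in the drip tray again with the two large nuts still in it. Light taps on the stops are fine, but never ram them or bear down on the rails, and leave the other things on the bench where they are.

Things in the scene. Friction and masses are not known exactly. Their poses are not given: they have to be found in the camera images.
- catch_tray: grey open sheet-steel tray, fixed by suction feet on the dark bench mat (4 mm thick); 126 (x) by 172 (y) by 64 mm high, origin at the centre of its underside, z up, y along its longer side. Walls 4 mm thick, inside 118 (x) by 164 (y) mm, floor 8 mm up
- tray_rails (a point): middle of the catch tray, 40 mm above its underside; axes as the tray's. A frame is clamped in the tray here: a black plastic rail 8 mm wide along each long side, an upright end stop at each end. Its setting differs and is not measured: rails at this height +-6 mm, frame shifted by up to 4 mm in y. Feel for it
- tray_mouth (a point): centre of the catch tray's mouth, at the top of its walls, 64 mm above its underside; axes as the tray's. The sieve goes in with its y along the tray's y (either way round): 2 mm of play each way to the tray's side walls in x; it stands on both rails and slides in y, 24 mm in all from end stop to end stop (12 mm each way from the frame's middle). Meet rails and stops at 15 mm/s or less: pushing 1 to 2 mm too far is ramming (60 N)
- drip_tray: shallow dark steel drip tray, fixed, 148 (x) by 160 (y) mm with a lip 8 mm high; inside 144 by 156 mm, floor 2 mm above its underside; origin at the centre of its underside, which lies 4 mm above the table, z up. The sieve stands in it at the start
- sieve: bare metal hand sieve, 114 (x) by 126 (y) mm, about 0.35 kg; origin at the centre of its underside. Walls 24 mm high. Plate top 3 mm above it, with three slots 22 mm wide (y) and 96 mm long (x) at y = 0 and +-36 mm; small nuts start on the 14 mm strips between. Friction of nuts on it about 0.4: carried smoothly they stay put, in quick strokes they slide a few mm
- sieve_grip (a point): centre of the black grip of the sieve's bail handle, over its middle, 58 mm above its underside; axes as the sieve's. The grip is a bar along x, 66 mm long, 16 mm wide (y), 22 mm high, with a strap down each end (x = +-55 mm); under it is free space down to the nuts (at most 29 mm above the underside)
- small_nut_1_mid (a point): small hexagon nut, plain steel, 16 mm across the flats (18.5 mm across the corners), 8 mm high, 11 g; at the start it lies flat on the sieve plate. The point is its centre, 4 mm above its underside; z is the axis of its bore
- small_nut_2_mid (a point): small hexagon nut, plain steel, 16 mm across the flats (18.5 mm across the corners), 8 mm high, 11 g; at the start it lies flat on the sieve plate. The point is its centre, 4 mm above its underside; z is the axis of its bore
- small_nut_3_mid (a point): small hexagon nut, plain steel, 16 mm across the flats (18.5 mm across the corners), 8 mm high, 11 g; at the start it lies flat on the sieve plate. The point is its centre, 4 mm above its underside; z is the axis of its bore
- large_nut_1_mid (a point): large hexagon nut, plain steel, 28 mm across the flats (32.3 mm across the corners), 26 mm high, 90 g; at the start it lies flat on the sieve plate. The point is its centre, 13 mm above its underside; z is the axis of its bore
- large_nut_2_mid (a point): large hexagon nut, plain steel, 28 mm across the flats (32.3 mm across the corners), 26 mm high, 90 g; at the start it lies flat on the sieve plate. The point is its centre, 13 mm above its underside; z is the axis of its bore
- resin_sample: specimen cast in a pale resin disc, 32 mm across and 24 mm high; a bystander, origin at the centre of its underside
- plug_gauge: steel plug gauge with a black grip, lying, 95 mm long; a bystander, origin at the centre of its underside
- loupe: black eye loupe, 40 mm across and 42 mm high; a bystander, origin at the centre of its underside

How it is judged:
By the outcome, as a careful person would: the job done as asked, in the order asked, and still so for the second after the job is handed in, with the robot touching nothing.
It also fails if it takes over 61 s, if anything falls off the work surface, if the arm or the gripper's body presses on something with over 40 N, if the wrist force passes 120 N, or if a joint passes its speed limit or range.

## Robot

A 6-joint arm with a two-finger parallel gripper is mounted at the origin on a cart in front of the work surface, level with it; the furniture and walls round the work are solid. World frame = base frame: x ahead of the robot, y to its left, z up, the work surface at z = 0. Lengths are in m, angles in rad, forces in N, time in s.
With the tool pointing down it reaches from about 0.3 to 0.95 m from the base axis. Payload 3.1 kg.
Tool frame: the origin (TCP) lies at the very end of the fingers, on their centre line; the grasp point (between the pads) lies 19 mm behind it; z points along the fingers, y is the line along which they close (so a half turn about z gives the same grasp; the last joint's range is limited). The gripper opens to 85 mm and grips with 20 to 120 N. Pads are 22 mm wide; open, the fingers measure 114 mm over their backs; the gripper's body (76 mm by 85 mm) begins 54 mm behind the grasp point. The pads swing forward as they close: fully open they stand 13 mm farther back than shut.
Start: joints at [1.076, 0.308, 1.634, -0, 1.2, -0.07], TCP at [0.258, 0.569, 0.231] pointing down, gripper open.
Joint ranges: [-3.06, 3.06], [-0.79, 1.96], [0.05, 2.63], [-1.19, 4.34], [0.05, 2.64], [-2.94, 2.94]. Speed limits (rad/s): [2.79, 2.79, 3.14, 3.14, 3.14, 3.14].

## Interface

Orientations are given as a unit quaternion [w, x, y, z].
In Python, from workcell import r gives the robot as it stands.
- The arm moves only by the tool play_rows, never from a script. Its argument "series" is text: rows parted by semicolons, each of 4 numbers parted by spaces: the shift along the tool's x, y, z in units of 0.1 m (1.0 is 0.1 m), then the turn about the tool's z in units of 90 degrees (1.0 is 90 degrees). A call has exactly 8 rows; each row is the pose to reach, as a shift and turn from the pose commanded when the call began, along the tool's axes at that moment; what a row does not reach only later rows make up. A row lasts 1/12 s, in which the tool goes at most 41.7 mm and 7.16 degrees, less where a joint would pass 70% of its speed; a pose out of reach is approached as far as the arm can. A call with a number of a shift or a turn outside -1 to 1 is refused whole. A call with a gripper value outside its range is refused whole. "fingers" is the closure, from 0 (fully open) to 1 (shut), set as the call begins (left out, the last holds). The fingers move at their own pace and stop on an object; "squeeze" is the grip in N (left out, the last holds). Time passes only in rows, so rows that repeat a pose let the fingers close, or fill a call up. It gives the time, the measured TCP pose, the force, the opening and the grip force at its end, in the units of the state.
- r.state(): the state, without advancing time (a new reading comes with each control period).
- r.grab_frame(name): name is "scene" or "top"; returns (picture, depth): 420x560x3 uint8, blue, green, red; 420x560 float32, m along the optical axis (not along the pixel's ray), 0 where there is no reading.
- r.camera_info(name): a dict with "K" (3x3 intrinsics, pixels), "dist_coeffs" ([k1, k2, p1, p2, k3] as OpenCV has them; the pictures are not rectified), "R" (3x3) and "t" (3): a world point X has camera coordinates R X + t. Camera axes: x right, y down, z forward; pixel columns grow to the right and rows downward; lengths in m; the calibration is good to about 2 mm. A picture is of the moment at which its call begins. camera_info takes no time and is no camera call.
- r.finish_job(): hands the job in; it is judged then, once.
The state is a dict: "t": time; "q": joint angles; "qvel": joint speeds; "tau": joint torques, N m; "position": TCP position; "ee_rot": TCP orientation; "wrist_force": force on the tool from outside, world axes, zero at the start; "ft_torque": the same for the moment, N m; "finger_gap": finger opening in m; "grasp_force": force on a finger pad.
Only numpy, scipy, OpenCV 4.12 (cv2) and the standard library are available. Lean on these libraries where they do the work, as an engineer would, in place of code of your own. Each camera call takes 0.05 s, during which the arm holds its last target. There are 200 camera calls.

## Working session

There is one attempt and no reset: what is moved stays moved. The work goes in short steps, Python scripts to look and compute and a tool call to move; the robot and the scene stay as the last step left them, time stands still between calls to the robot, and variables do not carry over. Pictures are saved under pics/ and viewed, at most 10 in all, crops included, and the job is handed in when it is done.

Besides the shell and the picture viewer there is one more tool, called as name(argument=value, ...) on one line, values as JSON. play_rows: Moves the arm, as the interface text tells. Shifts and turns lie within -1 to 1; 1 stands for 0.1 m of shift or 90 degrees of turn. Its arguments: {"type":"object","properties":{"series":{"type":"string"},"fingers":{"type":"number"},"squeeze":{"type":"number"}},"required":["series"]}

```bash
ls; mkdir -p pics; python3 - <<'E'
from workcell import r
import cv2,numpy as np
s=r.state();print({k:np.round(v,3).tolist() for k,v in s.items()})
for n in("top","scene"):
    p,d=r.grab_frame(n);cv2.imwrite(f"pics/{n}0.png",p);np.save(f"pics/{n}0.npy",d)
    c=r.camera_info(n);print(n,{k:np.round(v,4).tolist() for k,v in c.items()})
E
```

```text
pics
{'t': 0.0, 'q': [1.076, 0.309, 1.635, 0.0, 1.2, -0.07], 'qvel': [-0.001, -0.0, 0.001, 0.002, 0.002, -0.0], 'tau': [-0.001, -41.526, -27.666, -0.0, 0.01, 0.0], 'position': [0.257, 0.569, 0.23], 'ee_rot': [-0.0, 0.211, 0.978, -0.001], 'wrist_force': [-0.369, 1.351, -0.236], 'ft_torque': [-0.053, -0.033, 0.044], 'grasp_force': 0.0, 'finger_gap': 0.085}
top {'K': [[483.2597, 0.0, 270.8145], [0.0, 483.2597, 221.6807], [0.0, 0.0, 1.0]], 'dist_coeffs': [-0.0542, 0.0, 0.0, 0.0, 0.0], 'R': [[0.0227, -0.9994, 0.0271], [-0.9931, -0.0256, -0.1141], [0.1147, -0.0243, -0.9931]], 't': [-0.0564, 0.5414, 0.8718]}
scene {'K': [[512.9465, 0.0, 286.4813], [0.0, 512.9465, 213.9655], [0.0, 0.0, 1.0]], 'dist_coeffs': [-0.0952, 0.0, 0.0, 0.0, 0.0], 'R': [[0.7399, -0.6727, -0.0088], [-0.4345, -0.4678, -0.7697], [0.5136, 0.5733, -0.6384]], 't': [-0.4173, 0.2519, 0.8671]}
```

View pics/top0.png

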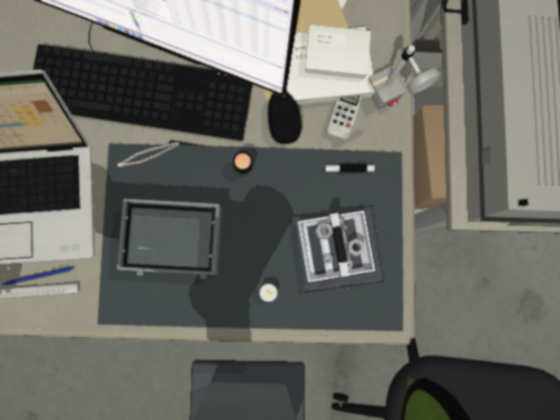

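View pics/scene0.png

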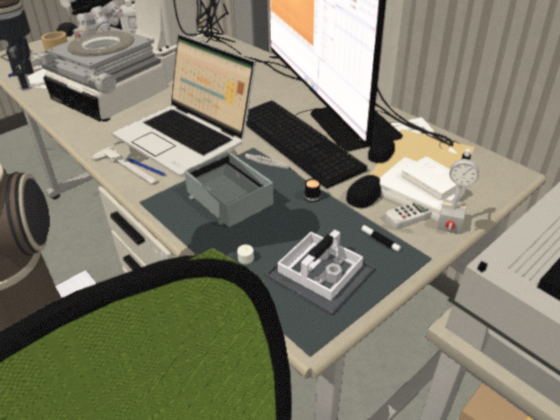

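The top view shows the catch tray at about (169,237), long side across the picture. The sieve stands in the drip tray at (338,247), slightly turned, with its black grip running up the image. The loupe/resin sample are at (243,161) and (268,292), and the plug gauge at (350,168).

```bash
cat > h.py <<'E'
import numpy as np,cv2
from workcell import r
def cloud(n,d):
    c=r.camera_info(n);K=np.array(c["K"]);R=np.array(c["R"]);t=np.array(c["t"])
    v,u=np.mgrid[:420,:560]
    p=cv2.undistortPoints(np.stack([u,v],-1).reshape(-1,1,2).astype(float),K,np.array(c["dist_coeffs"])).reshape(420,560,2)
    X=np.concatenate([p*d[...,None],d[...,None]],-1)
    W=(X-t)@R; W[d<=0]=np.nan
    return W
def atz(n,uv,z):
    c=r.camera_info(n);K=np.array(c["K"]);R=np.array(c["R"]);t=np.array(c["t"])
    p=cv2.undistortPoints(np.array(uv,float).reshape(-1,1,2),K,np.array(c["dist_coeffs"])).reshape(-1,2)
    o=-R.T@t; ray=np.c_[p,np.ones(len(p))]@R
    return o+ray*((z-o[2])/ray[:,2])[:,None]
E
python3 - <<'E'
from h import *
d=np.load("pics/top0.npy");W=cloud("top",d)
def rect(name,sl,lo,hi):
    P=W[sl].reshape(-1,3);P=P[(P[:,2]>lo)&(P[:,2]<hi)]
    q=cv2.minAreaRect((P[:,:2]*1000).astype(np.float32));print(name,len(P),np.round(q[0],1),np.round(q[1],1),round(q[2],2),"zmed",np.round(np.percentile(P[:,2],[5,50,95]),4))
rect("catch",np.s_[190:285,110:228],.056,.08)
rect("sieve wall",np.s_[195:300,285:390],.022,.036)
rect("grip",np.s_[195:300,285:390],.062,.09)
rect("drip",np.s_[195:300,285:390],.008,.10)
rect("resin",np.s_[270:310,250:290],.015,.06)
rect("loupe",np.s_[145:178,228:260],.025,.07)
rect("gauge",np.s_[155:180,315:385],.012,.05)
P=W[300:320,150:180].reshape(-1,3);print("mat",np.nanmedian(P[:,2]))
p=cv2.imread("pics/top0.png")
a=cv2.resize(p[195:300,280:395],None,fx=5,fy=5,interpolation=cv2.INTER_CUBIC)
cv2.imwrite("pics/c1.png",a)
a=cv2.resize(p[190:285,105:235],None,fx=6,fy=6,interpolation=cv2.INTER_CUBIC);cv2.imwrite("pics/c2.png",a)
E
```

```text
catch 1438 [508.  140.6] [173.1 127.9] 88.24 zmed [0.0584 0.0693 0.0726]
sieve wall 763 [ 501.3 -166.1] [114.7 127.2] 10.79 zmed [0.0246 0.0319 0.0354]
grip 564 [ 501.3 -165.8] [114.3  16.5] 10.12 zmed [0.0649 0.0724 0.0768]
drip 3576 [ 504.4 -173.7] [196.6 200.9] 88.72 zmed [0.0083 0.0144 0.0744]
resin 236 [412.1 -41.1] [29.5 29.6] 1.41 zmed [0.0255 0.028  0.0306]
loupe 335 [654.9  13.9] [35.8 36.4] 11.65 zmed [0.0313 0.0439 0.0474]
gauge 351 [ 654.1 -193.6] [14.6 95.6] 2.15 zmed [0.0151 0.0185 0.0218]
mat 0.004241690674641619
```

View pics/c1.png

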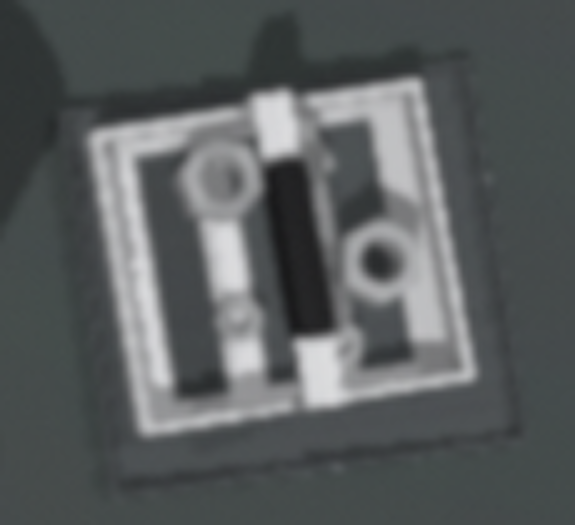

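View pics/c2.png

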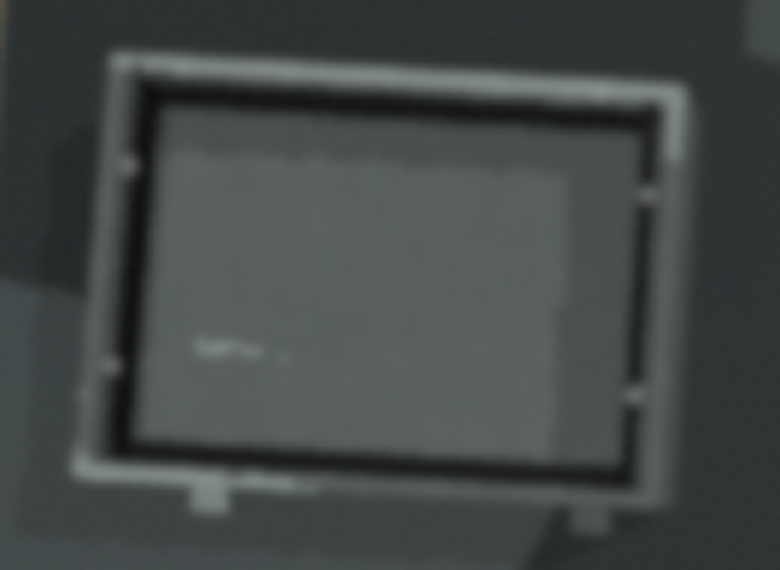

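Crop 1: the large nuts sit at (220,175) and (380,260). One small nut is at (238,315), and two are right of the grip at (325,160) and (347,345). Crop 2: the rails are the black strips along the tray's long sides. The stop uprights are at the ends, with the clamp dots at x≈120 and 640. The measured sizes match the given ones, so I'm moving over to the sieve.

play_rows(series="-0.03 -0.03 0 0; -0.10 -0.11 0 0; -0.2 -0.22 0 0; -0.32 -0.35 0 0; -0.45 -0.49 0 0; -0.59 -0.64 0 0; -0.73 -0.8 0 0; -0.87 -0.95 0 0", fingers=0.45, squeeze=50)

```text
t: 0.77
position: [0.2978, 0.445, 0.231]
ee_rot: [-0.0, 0.211, 0.978, -0.0]
wrist_force: [0.5, 0.3, -0.0]
finger_gap: 0.0471
grasp_force: 0.0
```

play_rows(series="-0.12 -0.12 0 0; -0.24 -0.24 0 0; -0.36 -0.36 0 0; -0.48 -0.5 0 0; -0.6 -0.62 0 0; -0.72 -0.75 0 0; -0.84 -0.88 0 0; -0.96 -1 0 0")

```text
t: 1.43
position: [0.3438, 0.3145, 0.2311]
ee_rot: [-0.0, 0.211, 0.978, -0.0]
wrist_force: [-0.3, -1.0, -0.1]
finger_gap: 0.047
grasp_force: 0.0
```

play_rows(series="-0.12 -0.12 0 0; -0.24 -0.24 0 0; -0.36 -0.36 0 0; -0.48 -0.5 0 0; -0.6 -0.62 0 0; -0.72 -0.75 0 0; -0.84 -0.88 0 0; -0.96 -1 0 0")

```text
t: 2.1
position: [0.3898, 0.184, 0.2311]
ee_rot: [-0.0, 0.211, 0.977, -0.0]
wrist_force: [-0.4, -0.9, -1.0]
finger_gap: 0.0472
grasp_force: 0.0
```

play_rows(series="-0.12 -0.12 0 0; -0.24 -0.24 0 0; -0.36 -0.36 0 0; -0.48 -0.5 0 0; -0.6 -0.62 0 0; -0.72 -0.75 0 0; -0.84 -0.88 0 0; -0.96 -1 0 0")

```text
t: 2.77
position: [0.4358, 0.0535, 0.2311]
ee_rot: [-0.0, 0.211, 0.977, -0.0]
wrist_force: [0.9, -0.7, -0.2]
finger_gap: 0.0466
grasp_force: 0.0
```

play_rows(series="-0.12 -0.12 0 0; -0.24 -0.24 0 0; -0.36 -0.36 0 0; -0.48 -0.5 0 0; -0.6 -0.62 0 0; -0.72 -0.75 0 0; -0.84 -0.88 0 0; -0.96 -1 0 0")

```text
t: 3.43
position: [0.4819, -0.077, 0.2311]
ee_rot: [-0.0, 0.211, 0.977, -0.0]
wrist_force: [0.3, 0.2, -0.1]
finger_gap: 0.0469
grasp_force: 0.0
```

```bash
cat >> h.py <<'E'
from scipy.spatial.transform import Rotation as Ro
def rel(target,yaw_y):  # tool y heading deg
    s=r.state();w,x,y,z=s["ee_rot"];M=Ro.from_quat([x,y,z,w]).as_matrix()
    d=M.T@(np.array(target)-s["position"])
    h=np.degrees(np.arctan2(M[1,1],M[0,1]))
    print("t",round(s["t"],2),"pos",np.round(s["position"],4),"heading",round(h,2),"units",np.round(d*10,4),"turn",round(-(yaw_y-h)/90,4),"tilt",np.round(M[:2,2],4),"F",np.round(s["wrist_force"],2),"T",np.round(s["ft_torque"],2),"gap",round(s["finger_gap"],4),s["grasp_force"])
E
python3 -c "
from h import *
rel([.5013,-.166,.047],100.4)"
```

```text
t 3.43 pos [ 0.4819 -0.077   0.2311] heading 65.63 units [-0.5445 -0.7299  1.8414] turn -0.3863 tilt [-0.0006 -0.0002] F [ 0.3   0.15 -0.11] T [0.04 0.02 0.07] gap 0.0469 0.0
```

play_rows(series="-0.1 -0.14 0.05 -0.05; -0.2 -0.27 0.15 -0.12; -0.3 -0.4 0.3 -0.19; -0.38 -0.52 0.45 -0.26; -0.45 -0.61 0.6 -0.32; -0.5 -0.68 0.75 -0.36; -0.53 -0.72 0.88 -0.386; -0.545 -0.73 1 -0.386")

```text
t: 4.1
position: [0.5013, -0.1657, 0.1303]
ee_rot: [-0.0, -0.09, 0.996, -0.0]
wrist_force: [-0.1, -0.2, -0.9]
finger_gap: 0.0468
grasp_force: 0.0
```

```bash
python3 -c "
from h import *
rel([.5013,-.166,.047],100.4)"
```

```text
t 4.1 pos [ 0.5013 -0.1657  0.1303] heading 100.36 units [-2.000e-04 -2.600e-03  8.331e-01] turn -0.0004 tilt [-0.0009 -0.0001] F [-0.11 -0.17 -0.93] T [-0.01  0.03 -0.04] gap 0.0468 0.0
```

play_rows(series="0 0 0.1 0; 0 0 0.24 0; 0 0 0.4 0; 0 0 0.54 0; 0 0 0.66 0; 0 0 0.75 0; 0 0 0.81 0; 0 0 0.83 0")

```text
t: 4.77
position: [0.5017, -0.1643, 0.0473]
ee_rot: [-0.001, -0.091, 0.996, 0.0]
wrist_force: [-0.2, 0.0, 0.5]
finger_gap: 0.0467
grasp_force: 0.0
```

play_rows(series="0 0 0 0; 0 0 0 0; 0 0 0 0; 0 0 0 0; 0 0 0 0; 0 0 0 0; 0 0 0 0; 0 0 0 0", fingers=1, squeeze=60)

```text
t: 5.43
position: [0.5032, -0.1653, 0.0492]
ee_rot: [0.001, -0.091, 0.996, -0.001]
wrist_force: [-1.1, -2.6, 5.1]
finger_gap: 0.015
grasp_force: 59.7
```

```bash
python3 -c "
from h import *
rel([.5013,-.166,.047],100.4)"
```

```text
t 5.43 pos [ 0.5032 -0.1653  0.0492] heading 100.41 units [ 0.0204 -0.0035  0.0219] turn 0.0001 tilt [ 0.0018 -0.0012] F [-1.1  -2.56  5.14] T [-0.33  0.07 -0.01] gap 0.015 59.68216359615326
```

play_rows(series="0 0 -0.01 0; 0 0 -0.04 0; 0 0 -0.1 0; 0 0 -0.2 0; 0 0 -0.3 0; 0 0 -0.38 0; 0 0 -0.43 0; 0 0 -0.45 0")

```text
t: 6.1
position: [0.5034, -0.165, 0.095]
ee_rot: [0.001, -0.091, 0.996, -0.001]
wrist_force: [0.1, 0.0, -5.6]
finger_gap: 0.015
grasp_force: 58.7
```

```bash
python3 - <<'E'
from h import *
rel([.5013,-.166,.137],100.4)
p,d=r.grab_frame("top");cv2.imwrite("pics/t1.png",cv2.resize(p[180:310,270:400],None,fx=4.5,fy=4.5,interpolation=cv2.INTER_CUBIC))
E
```

```text
t 6.1 pos [ 0.5034 -0.165   0.095 ] heading 100.41 units [ 0.0211 -0.0067 -0.4205] turn 0.0001 tilt [ 0.0026 -0.001 ] F [ 0.1   0.01 -5.58] T [-0.01 -0.07  0.01] gap 0.015 58.67882251739502
```

View pics/t1.png

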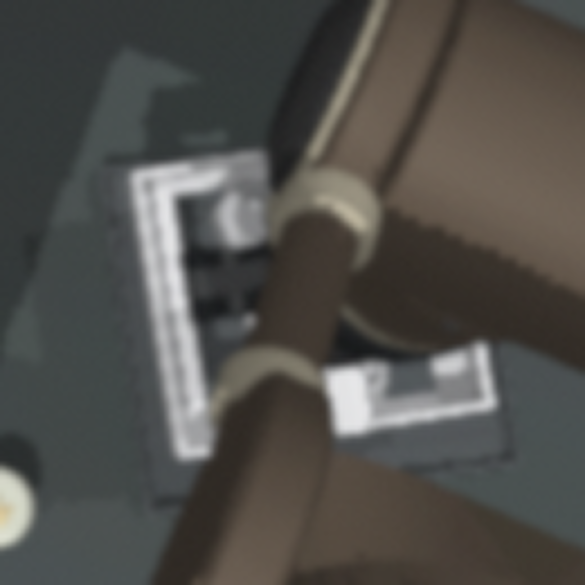

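The sieve came up level and the weight reads 5.6 N, with the nuts in place: the large nut at (240,215) and small nuts at (237,322) and (377,375). I'm carrying it to the tray now.

play_rows(series="0 0.01 -0.02 0; -0.01 0.04 -0.06 0; -0.02 0.09 -0.12 0; -0.03 0.16 -0.19 0; -0.05 0.25 -0.27 0; -0.07 0.36 -0.34 0; -0.1 0.48 -0.39 0; -0.12 0.6 -0.42 0")

```text
t: 6.82
position: [0.5041, -0.1021, 0.1366]
ee_rot: [0.001, -0.091, 0.996, -0.0]
wrist_force: [0.3, -0.6, -4.9]
finger_gap: 0.0148
grasp_force: 58.7
```

play_rows(series="-0.025 0.125 0 0; -0.05 0.25 0 0; -0.075 0.375 0 0; -0.1 0.5 0 0; -0.125 0.625 0 0; -0.15 0.75 0 0; -0.175 0.875 0 0; -0.2 1 0 0")

```text
t: 7.48
position: [0.5047, -0.0002, 0.1349]
ee_rot: [-0.0, -0.091, 0.996, 0.0]
wrist_force: [0.5, 0.3, -5.5]
finger_gap: 0.0149
grasp_force: 58.7
```

play_rows(series="-0.025 0.125 0 0; -0.05 0.25 0 0; -0.075 0.375 0 0; -0.1 0.5 0 0; -0.125 0.625 0 0; -0.15 0.75 0 0; -0.175 0.875 0 0; -0.2 1 0 0")

```text
t: 8.15
position: [0.5062, 0.1018, 0.135]
ee_rot: [-0.0, -0.091, 0.996, -0.0]
wrist_force: [0.2, 0.8, -5.5]
finger_gap: 0.0152
grasp_force: 58.7
```

play_rows(series="-0.022 0.11 0 0.01; -0.04 0.2 0 0.03; -0.054 0.27 0 0.055; -0.064 0.32 0 0.08; -0.07 0.355 0 0.105; -0.074 0.375 0 0.12; -0.076 0.388 0 0.13; -0.077 0.398 0 0.135")

```text
t: 8.82
position: [0.5067, 0.1416, 0.1351]
ee_rot: [-0.0, 0.015, 1.0, -0.0]
wrist_force: [0.2, 0.7, -6.0]
finger_gap: 0.0149
grasp_force: 58.7
```

```bash
python3 - <<'E'
from h import *
rel([.508,.1406,.137],88.24)
out=[]
for n in("top","scene"):
    p,d=r.grab_frame(n);cv2.imwrite(f"pics/{n}2.png",p);np.save(f"pics/{n}2.npy",d);out.append(p)
a=cv2.resize(out[0][180:300,100:240],None,fx=4,fy=4,interpolation=cv2.INTER_CUBIC)
b=cv2.resize(out[1][100:240,160:300],(400,400),interpolation=cv2.INTER_CUBIC)
c=np.zeros((480,800,3),np.uint8);c[:480,:400]=cv2.resize(a,(400,343))[:0] if 0 else 0
c[:343,:400]=cv2.resize(a,(400,343));c[:400,400:]=b
cv2.imwrite("pics/c3.png",c)
E
```

```text
t 8.82 pos [0.5067 0.1416 0.1351] heading 88.25 units [-0.0131 -0.0099 -0.0192] turn 0.0001 tilt [-0.0003 -0.0001] F [ 0.15  0.75 -6.01] T [0.01 0.01 0.02] gap 0.0149 58.73694598674774
```

View pics/c3.png

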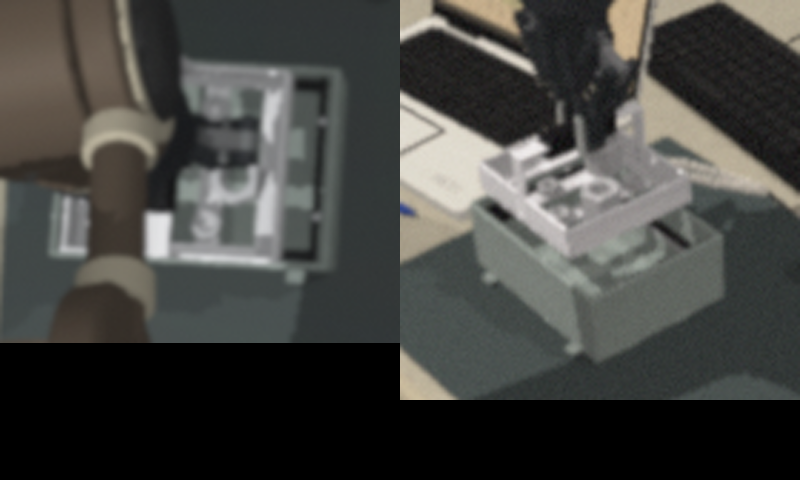

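The sieve hangs level over the tray. In the top view its right edge is near column 285 and the tray's right wall near 340. In the scene view the sieve is parallel to the tray walls. Next I'm measuring the relative offset from the depth clouds.

```bash
python3 - <<'E'
from h import *
th=np.radians(-1.76);c=np.array([.508,.1406])
def loc(P): q=P[:,:2]-c;return np.c_[q@[np.cos(th),np.sin(th)],q@[-np.sin(th),np.cos(th)],P[:,2]]*1000
def edges(L,tag,ylim,xlim):
    # straight line fits of the extreme edges
    for ax,name,lim in((0,"x",ylim),(1,"y",xlim)):
        for sg in(1,-1):
            o=1-ax;B=[]
            for b in np.arange(lim[0],lim[1],4):
                m=(L[:,o]>=b)&(L[:,o]<b+4)
                if m.sum()>=2:B.append((b+2,sg*np.max(sg*L[m,ax])))
            B=np.array(B)
            if len(B)<4:continue
            med=np.median(B[:,1]);B=B[abs(B[:,1]-med)<5]
            if len(B)<4: continue
            k=np.polyfit(*B.T,1);print(tag,name,"+" if sg>0 else "-","med",round(np.median(B[:,1]),2),"slope deg",round(np.degrees(np.arctan(k[0])),2),len(B))
for n in("top","scene"):
    W=cloud(n,np.load(f"pics/{n}0.npy")).reshape(-1,3);L=loc(W[np.isfinite(W[:,0])])
    L=L[(abs(L[:,0])<75)&(abs(L[:,1])<100)];T=L[(L[:,2]>62)&(L[:,2]<75)];print(n,"tray z",np.median(T[:,2]))
    edges(T,n+" tray",(-80,80),(-56,56))
    W=cloud(n,np.load(f"pics/{n}2.npy")).reshape(-1,3);L=loc(W[np.isfinite(W[:,0])])
    L=L[(abs(L[:,0])<68)&(L[:,1]>-72)&(L[:,1]<75)];S=L[(L[:,2]>110)&(L[:,2]<125)];print(n,"sieve z",np.median(S[:,2]),len(S))
    edges(S,n+" sieve",(-56,-16),(-50,50))
E
```

```text
top tray z 69.80180828367662
top tray x + med 62.91 slope deg -0.12 40
top tray x - med -62.99 slope deg -0.21 40
top tray y + med 85.09 slope deg -0.29 28
top tray y - med -86.05 slope deg -0.12 28
top sieve z 117.79073633127695 518
top sieve x + med 53.31 slope deg 0.01 10
top sieve x - med -60.08 slope deg 0.4 10
top sieve y + med -57.7 slope deg 0.22 13
top sieve y - med -60.28 slope deg 0.04 25
scene tray z 67.67855011732094
scene tray x + med 60.09 slope deg -0.54 40
scene tray x - med -65.08 slope deg -0.21 40
scene tray y + med 81.34 slope deg -0.77 28
scene tray y - med -90.79 slope deg -0.26 28
scene sieve z 115.51724659460135 610
scene sieve x + med 51.26 slope deg -2.47 9
scene sieve x - med -62.5 slope deg -0.56 10
scene sieve y - med -65.09 slope deg -0.58 25
```

play_rows(series="-0.01 -0.01 0.01 0; -0.02 -0.02 0.04 0; -0.03 -0.03 0.08 0; -0.033 -0.03 0.12 0; -0.033 -0.03 0.155 0; -0.033 -0.03 0.18 0; -0.033 -0.03 0.195 0; -0.033 -0.03 0.2 0")

```text
t: 9.58
position: [0.5097, 0.1378, 0.1147]
ee_rot: [-0.0, 0.015, 1.0, -0.0]
wrist_force: [0.3, 0.0, -4.7]
finger_gap: 0.0147
grasp_force: 58.7
```

```bash
python3 - <<'E'
from h import *
rel([.508,.1406,.1],88.24)
th=np.radians(-1.76);c=np.array([.508,.1406])
W=cloud("top",r.grab_frame("top")[1]).reshape(-1,3)
q=W[:,:2]-c;L=np.c_[q@[np.cos(th),np.sin(th)],q@[-np.sin(th),np.cos(th)],W[:,2]]*1000
S=L[(abs(L[:,0])<64)&(L[:,2]>91)&(L[:,2]<103)&(L[:,1]>-72)&(L[:,1]<60)]
for ax,o,a,b in((0,1,-52,-16),(1,0,-50,50)):
  for sg in(1,-1):
    B=np.array([(k+2,sg*np.max(sg*S[(S[:,o]>=k)&(S[:,o]<k+4)][:,ax],initial=-999)) for k in range(a,b,4)]);print("xy"[ax],sg,np.round(B[:,1],1))
E
```

```text
t 9.58 pos [0.5097 0.1378 0.1147] heading 88.25 units [0.0182 0.0273 0.1472] turn 0.0001 tilt [-0.0009 -0.0002] F [ 0.29  0.04 -4.7 ] T [ 0.04  0.02 -0.06] gap 0.0147 58.73857855796814
x 1 [56.5 56.3 55.8 56.  57.2 56.9 56.9 56.5 56.7]
x -1 [-56.4 -56.7 -56.9 -57.1 -57.4 -57.6 -57.7 -56.4 -56.6]
y 1 [ 59.2  59.7  59.9  59.   59.2  59.6  59.8 -30.2 -24.2 -24.1 -23.9 -27.5
 -47.7 -62.1 -62.  -61.6 -61.6 -61.  -60.7 -62.3 -62.2 -61.8 -61.3 -61.3
 -60.5]
y -1 [-64.2 -63.9 -63.8 -63.3 -63.2 -64.  -64.  -63.9 -63.7 -63.7 -63.6 -64.2
 -63.9 -64.  -63.9 -63.2 -63.5 -64.1 -64.  -63.9 -63.9 -63.7 -63.3 -64.1
 -63.9]
```

play_rows(series="0 0 0.012 0; 0 0 0.024 0; 0 0 0.036 0; 0 0 0.048 0; 0 0 0.06 0; 0 0 0.072 0; 0 0 0.084 0; 0 0 0.096 0")

```text
t: 10.3
position: [0.5101, 0.1379, 0.1055]
ee_rot: [-0.0, 0.015, 1.0, -0.0]
wrist_force: [0.5, 0.6, -6.1]
finger_gap: 0.0148
grasp_force: 58.7
```

play_rows(series="0 0 0.01 0; 0 0 0.02 0; 0 0 0.03 0; 0 0 0.04 0; 0 0 0.05 0; 0 0 0.06 0; 0 0 0.07 0; 0 0 0.08 0")

```text
t: 10.97
position: [0.5101, 0.1379, 0.0976]
ee_rot: [0.0, 0.015, 1.0, 0.0]
wrist_force: [-0.2, -0.8, -6.0]
finger_gap: 0.0149
grasp_force: 58.7
```

play_rows(series="0 0 0.005 0; 0 0 0.01 0; 0 0 0.015 0; 0 0 0.02 0; 0 0 0.025 0; 0 0 0.03 0; 0 0 0.03 0; 0 0 0.03 0")

```text
t: 11.63
position: [0.5101, 0.1379, 0.0946]
ee_rot: [-0.0, 0.015, 1.0, -0.0]
wrist_force: [0.7, -0.7, -5.5]
finger_gap: 0.0153
grasp_force: 58.7
```

play_rows(series="0 0 0.003 0; 0 0 0.006 0; 0 0 0.009 0; 0 0 0.012 0; 0 0 0.015 0; 0 0 0.015 0; 0 0 0.015 0; 0 0 0.015 0")

```text
t: 12.3
position: [0.5101, 0.1379, 0.0932]
ee_rot: [0.0, 0.015, 1.0, 0.0]
wrist_force: [-0.6, 0.2, -5.9]
finger_gap: 0.0148
grasp_force: 58.7
```

play_rows(series="0 0 0.003 0; 0 0 0.006 0; 0 0 0.009 0; 0 0 0.012 0; 0 0 0.015 0; 0 0 0.015 0; 0 0 0.015 0; 0 0 0.015 0")

```text
t: 12.97
position: [0.5101, 0.1379, 0.0917]
ee_rot: [0.0, 0.015, 1.0, -0.0]
wrist_force: [-0.8, -0.2, -5.2]
finger_gap: 0.015
grasp_force: 58.7
```

```bash
python3 -c "
from h import *
rel([.508,.1406,.1],88.24)"
```

```text
t 12.97 pos [0.5101 0.1379 0.0917] heading 88.25 units [ 0.0222  0.0262 -0.0832] turn 0.0001 tilt [ 0. -0.] F [-0.82 -0.22 -5.16] T [ 0.02 -0.02 -0.02] gap 0.015 58.737266063690186
```

play_rows(series="0 0 0.003 0; 0 0 0.006 0; 0 0 0.008 0; 0 0 0.01 0; 0 0 0.01 0; 0 0 0.01 0; 0 0 0.01 0; 0 0 0.01 0")

```text
t: 13.63
position: [0.5101, 0.1379, 0.0907]
ee_rot: [0.0, 0.015, 1.0, 0.0]
wrist_force: [0.8, 0.6, -5.0]
finger_gap: 0.0147
grasp_force: 58.7
```

play_rows(series="0 0 0.002 0; 0 0 0.004 0; 0 0 0.006 0; 0 0 0.008 0; 0 0 0.01 0; 0 0 0.01 0; 0 0 0.01 0; 0 0 0.01 0")

```text
t: 14.3
position: [0.5101, 0.1379, 0.0897]
ee_rot: [-0.0, 0.015, 1.0, -0.0]
wrist_force: [-0.7, 0.8, -5.7]
finger_gap: 0.0149
grasp_force: 58.7
```

play_rows(series="0 0 0.002 0; 0 0 0.004 0; 0 0 0.006 0; 0 0 0.008 0; 0 0 0.01 0; 0 0 0.01 0; 0 0 0.01 0; 0 0 0.01 0")

```text
t: 14.97
position: [0.5101, 0.1379, 0.0887]
ee_rot: [0.0, 0.015, 1.0, -0.0]
wrist_force: [0.2, -0.0, -5.9]
finger_gap: 0.015
grasp_force: 58.7
```

play_rows(series="0 0 0.002 0; 0 0 0.004 0; 0 0 0.006 0; 0 0 0.008 0; 0 0 0.01 0; 0 0 0.01 0; 0 0 0.01 0; 0 0 0.01 0")

```text
t: 15.63
position: [0.5101, 0.1379, 0.0877]
ee_rot: [-0.0, 0.015, 1.0, -0.0]
wrist_force: [-0.3, -0.1, -5.4]
finger_gap: 0.0153
grasp_force: 58.7
```

play_rows(series="0 0 0.002 0; 0 0 0.004 0; 0 0 0.006 0; 0 0 0.008 0; 0 0 0.01 0; 0 0 0.01 0; 0 0 0.01 0; 0 0 0.01 0")

```text
t: 16.3
position: [0.5103, 0.138, 0.0874]
ee_rot: [0.0, 0.015, 1.0, 0.0]
wrist_force: [-3.1, -0.3, 4.8]
finger_gap: 0.0149
grasp_force: 60.1
```

Contact: the rails carry the sieve at TCP z ≈ 0.0875. I'm easing off the load and feeling for the stops.

play_rows(series="0 0 -0.003 0; 0 0.01 -0.003 0; 0 0.02 -0.003 0; 0 0.03 -0.003 0; 0 0.04 -0.003 0; 0 0.05 -0.003 0; 0 0.06 -0.003 0; 0 0.07 -0.003 0")

```text
t: 16.97
position: [0.5113, 0.1449, 0.0873]
ee_rot: [0.001, 0.015, 1.0, -0.0]
wrist_force: [-0.2, -4.6, 2.9]
finger_gap: 0.0147
grasp_force: 60.1
```

```bash
python3 -c "
from h import *
rel([.508,.1406,.1],88.24)"
```

```text
t 16.97 pos [0.5113 0.1449 0.0873] heading 88.27 units [ 0.0311 -0.0437 -0.1267] turn 0.0003 tilt [ 0.0019 -0.0002] F [-0.16 -4.59  2.87] T [-0.81  0.01  0.05] gap 0.0147 60.10521590709686
```

play_rows(series="0 0.004 -0.001 0; 0 0.008 -0.002 0; 0 0.012 -0.002 0; 0 0.016 -0.002 0; 0 0.02 -0.002 0; 0 0.02 -0.002 0; 0 0.02 -0.002 0; 0 0.02 -0.002 0")

```text
t: 17.63
position: [0.5108, 0.147, 0.0874]
ee_rot: [0.0, 0.015, 1.0, 0.0]
wrist_force: [0.9, -3.6, 2.6]
finger_gap: 0.015
grasp_force: 60.0
```

play_rows(series="0 0.004 -0.001 0; 0 0.008 -0.002 0; 0 0.012 -0.002 0; 0 0.015 -0.002 0; 0 0.015 -0.002 0; 0 0.015 -0.002 0; 0 0.015 -0.002 0; 0 0.015 -0.002 0")

```text
t: 18.3
position: [0.5103, 0.1484, 0.0873]
ee_rot: [-0.0, 0.015, 1.0, 0.0]
wrist_force: [0.7, -3.0, 3.1]
finger_gap: 0.0149
grasp_force: 60.0
```

play_rows(series="0 0.004 -0.001 0; 0 0.008 -0.001 0; 0 0.012 -0.001 0; 0 0.015 -0.001 0; 0 0.015 -0.001 0; 0 0.015 -0.001 0; 0 0.015 -0.001 0; 0 0.015 -0.001 0")

```text
t: 18.97
position: [0.5102, 0.1499, 0.0873]
ee_rot: [-0.0, 0.015, 1.0, -0.0]
wrist_force: [0.2, -3.7, 2.8]
finger_gap: 0.0148
grasp_force: 60.0
```

play_rows(series="0 -0.06 0 0; 0 -0.15 0 0; 0 -0.04 0 0; 0 -0.15 0 0; 0 -0.04 0 0; 0 -0.15 0 0; 0 -0.04 0 0; 0 -0.1 0 0")

```text
t: 19.63
position: [0.5101, 0.1408, 0.0874]
ee_rot: [0.0, 0.015, 1.0, 0.001]
wrist_force: [-0.5, 3.4, 1.5]
finger_gap: 0.0148
grasp_force: 60.3
```

```bash
python3 - <<'E'
from h import *
rel([.508,.1406,.1],88.24)
p,_=r.grab_frame("scene");q,_=r.grab_frame("top")
c=np.zeros((400,800,3),np.uint8)
c[:,:400]=cv2.resize(p[130:230,175:275],(400,400),interpolation=cv2.INTER_CUBIC)
c[:,400:]=cv2.resize(q[185:285,130:230],(400,400),interpolation=cv2.INTER_CUBIC)
cv2.imwrite("pics/c4.png",c)
E
```

```text
t 19.63 pos [0.5101 0.1408 0.0874] heading 88.23 units [ 0.0212 -0.0027 -0.1263] turn -0.0001 tilt [0.0001 0.002 ] F [-0.54  3.43  1.51] T [ 0.54 -0.03  0.06] gap 0.0148 60.33613979816437
```

View pics/c4.png

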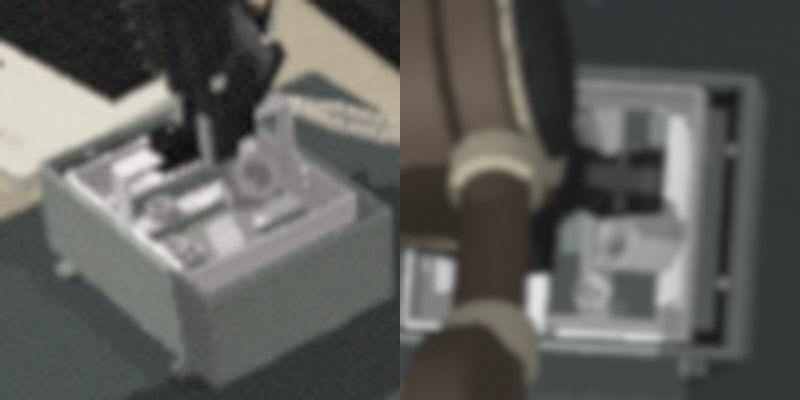

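The sieve sits inside the tray on the rails. The left view shows small nuts near (160,208) and (188,245), and the right view shows one at (592,292), so they are still on the plate. I'm shaking harder, keeping within the range I've shown to be free.

play_rows(series="0 -0.08 0 0; 0 0.07 0 0; 0 -0.08 0 0; 0 0.07 0 0; 0 -0.08 0 0; 0 0.07 0 0; 0 -0.08 0 0; 0 0 0 0")

```text
t: 20.4
position: [0.5099, 0.1363, 0.0874]
ee_rot: [-0.0, 0.015, 1.0, -0.002]
wrist_force: [0.0, -3.2, 1.1]
finger_gap: 0.0151
grasp_force: 60.8
```

play_rows(series="0 0.07 0 0; 0 -0.08 0 0; 0 0.07 0 0; 0 -0.08 0 0; 0 0.07 0 0; 0 -0.08 0 0; 0 0.07 0 0; 0 0 0 0")

```text
t: 21.07
position: [0.5103, 0.1416, 0.0874]
ee_rot: [0.0, 0.015, 1.0, 0.001]
wrist_force: [0.0, 3.3, 1.7]
finger_gap: 0.0151
grasp_force: 60.8
```

```bash
cat >> h.py <<'E'
def hmap(sc,zb,n="scene",off=(0,0,0)):
    th=np.radians(-1.76)
    W=cloud(n,r.grab_frame(n)[1]).reshape(-1,3)+np.array(off)
    q=W[:,:2]-np.array(sc);X=(q@[np.cos(th),np.sin(th)])*1000;Y=(q@[-np.sin(th),np.cos(th)])*1000;Z=(W[:,2]-zb)*1000
    print(n,"rows x from +56, cols y from +60 to -60")
    for x in range(54,-58,-6):
        print("%4d"%x,*["%4s"%(lambda m:"." if m.sum()==0 else str(int(round(np.median(Z[m])))))((abs(X-x)<3)&(abs(Y-y)<3)&np.isfinite(Z)) for y in range(60,-62,-6)])
E
python3 - <<'E'
from h import *
s=r.state();rel([.508,.1406,.1],88.24)
p=s["position"]; sc=[p[0]-.0019,p[1]+.0005]  # sieve centre from tcp
hmap(sc,.044,"scene",(.0025,.0047,0)); hmap(sc,.044,"top",(0,0,-.0018))
E
```

```text
t 21.07 pos [0.5103 0.1416 0.0874] heading 88.24 units [ 0.0223 -0.0104 -0.1262] turn 0.0 tilt [0.0003 0.0023] F [0.01 3.27 1.74] T [ 0.54 -0.02  0.02] gap 0.0151 60.76062619686127
scene rows x from +56, cols y from +60 to -60
  54    .    .    4    2    9   16   13   18   11   24   30   27   14   14   13   11   20  355   27   18   19
  48    .    .    .    .    .    .    .  -34  -30   60   59   59    3    3    4    3    .  348  370    .   19
  42    .    .    .    .    .    .    .    .  -31  -11   41   41    6    3    5    .    .  361  374  369   19
  36    .  -35  -33  -33  -31    .    .    .    4   10   23   21   17  195    2    .    .    .  386  368   21
  30    .    .  -33  -34  -34    .    .    .    7   27   26   55   11  223  208    .    .    .  390  384  358
  24    .  196  -32  -34    .    2    9   14   21   27   25   52    9    9  265  203    .  401  394  388  360
  18    .    2   -1  -34  -33    .    4    4   10    9   19   20   13   16  254  247  190  401  400  388  356
  12    .    2  -33  -35  -33    0    2    2    7   11  202   25  114   72  311  261  184  154  112  38
[... 2650 characters left out ...]
  388  387  384  383  383  394  399  399
 -24   21  190  396  397  394  391  390  389  389  387  386  384  383  379  377  376  373  195  395  400  401
 -30   17    1  196  394  393  387  386  384  383  380  373  305  321  364  366  365  362  -26  197  404  407
 -36   13    3    4  398  400  392  379  376  373  368  340  216  362    1    0  -33  -32  -28    1  409  412
 -42   15    1  396  399  401  389  372  364  365  -35  -33   58    2    2    1  -32  -33  -25    1  413  416
 -48   15    2    3  403  405  400  390    .    .  -34    1   59    2    1    1  -32  -31   -2    2  416  421
 -54   18   23   24  408  410  409  403    .    .    .    0   26   23   23   23    5    3   23   23   25  426
```

play_rows(series="0 -0.09 0 0; 0 0.08 0 0; 0 -0.09 0 0; 0 0.08 0 0; 0 -0.09 0 0; 0 0.08 0 0; 0 -0.09 0 0; 0 0 0 0")

```text
t: 21.83
position: [0.51, 0.1363, 0.0874]
ee_rot: [-0.0, 0.015, 1.0, -0.002]
wrist_force: [-0.5, -3.4, -0.2]
finger_gap: 0.0148
grasp_force: 61.0
```

play_rows(series="0 0.08 0 0; 0 -0.09 0 0; 0 0.08 0 0; 0 -0.09 0 0; 0 0.08 0 0; 0 -0.09 0 0; 0 0.08 0 0; 0 0 0 0")

```text
t: 22.5
position: [0.5103, 0.142, 0.0874]
ee_rot: [0.0, 0.015, 1.0, 0.001]
wrist_force: [0.4, 3.0, -0.9]
finger_gap: 0.0149
grasp_force: 61.3
```

```bash
python3 - <<'E'
from h import *
rel([.508,.1406,.1],88.24)
p,_=r.grab_frame("scene");q,_=r.grab_frame("top")
c=np.zeros((400,800,3),np.uint8)
c[:,:400]=cv2.resize(p[140:220,180:260],(400,400),interpolation=cv2.INTER_CUBIC)
c[:,400:]=cv2.resize(q[190:280,130:220],(400,400),interpolation=cv2.INTER_CUBIC)
cv2.imwrite("pics/c5.png",c)
E
```

```text
t 22.5 pos [0.5103 0.142  0.0874] heading 88.24 units [ 0.0228 -0.0142 -0.126 ] turn 0.0 tilt [0.0005 0.0024] F [ 0.43  3.   -0.92] T [ 0.33 -0.07  0.08] gap 0.0149 61.251084208488464
```

View pics/c5.png

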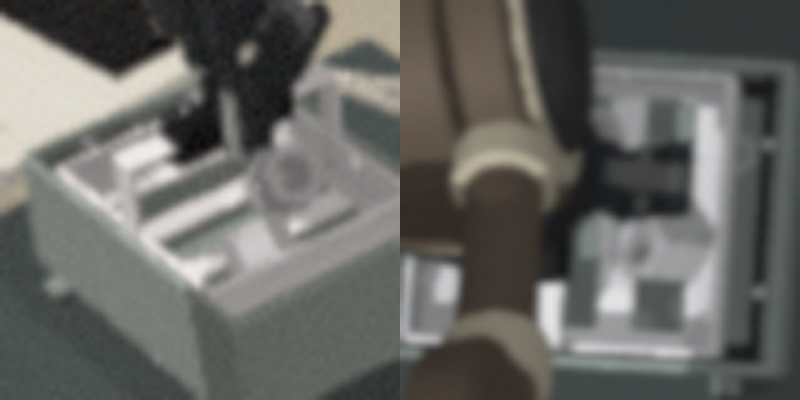

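Left view: the two near small nuts are gone from their strips. The large nut is at (290,180). Right view: a grey shape at (612,120) may be the third small nut, still on the −y strip near +x, so I'll keep shaking.

play_rows(series="0 -0.09 0.001 0; 0 0.08 0.001 0; 0 -0.09 0.001 0; 0 0.08 0.001 0; 0 -0.09 0.001 0; 0 0.08 0.001 0; 0 -0.09 0.001 0; 0 0 0.001 0")

```text
t: 23.27
position: [0.51, 0.1365, 0.0874]
ee_rot: [-0.0, 0.015, 1.0, -0.002]
wrist_force: [0.5, -2.6, 0.4]
finger_gap: 0.0145
grasp_force: 61.3
```

play_rows(series="0 0.08 0 0; 0 -0.09 0 0; 0 0.08 0 0; 0 -0.09 0 0; 0 0.08 0 0; 0 -0.09 0 0; 0 0.08 0 0; 0 0 0 0")

```text
t: 23.93
position: [0.5104, 0.1421, 0.0874]
ee_rot: [0.0, 0.015, 1.0, 0.001]
wrist_force: [-0.0, 2.2, 0.5]
finger_gap: 0.0152
grasp_force: 61.4
```

```bash
python3 - <<'E'
from h import *
s=r.state();rel([.508,.1406,.1],88.24)
p=s["position"]; sc=[p[0]-.0019,p[1]+.0005]
th=np.radians(-1.76)
for n,off in(("scene",(.0025,.0047,0)),("top",(0,0,-.0018))):
    W=cloud(n,r.grab_frame(n)[1]).reshape(-1,3)+np.array(off)
    q=W[:,:2]-np.array(sc);X=(q@[np.cos(th),np.sin(th)])*1000;Y=(q@[-np.sin(th),np.cos(th)])*1000;Z=(W[:,2]-.044)*1000
    k=np.isfinite(Z)&(Z<45);X,Y,Z=X[k],Y[k],Z[k]
    print(n)
    for x in range(56,-58,-4):
        print("%4d"%x,*["%3s"%(lambda m:"." if m.sum()==0 else str(int(round(np.median(Z[m])))))((abs(X-x)<2)&(abs(Y-y)<2)) for y in (list(range(60,-76,-4)))])
E
```

```text
t 23.93 pos [0.5104 0.1421 0.0874] heading 88.24 units [ 0.0237 -0.0153 -0.1262] turn -0.0 tilt [0.0006 0.0025] F [-0.05  2.25  0.49] T [ 0.42 -0.09  0.05] gap 0.0152 61.400824785232544
scene
  56   .   .   .   0   6   5   8  14  12  20  17  15   5  21  27  20  23  17  13  15  17  16  11  16  19  18  21  23  26  26  18  11   .   .
  52   .   .   .   .   .   4   .   .   .   .  15 -30  11   3  16   3  23   3   5  14   4   4   5  23   .   .   .   .   .  20  19  23   .  19
  48   .   .   .   .   .   .   .   .   .   .   . -32 -31 -32   .   .   3   0   1   3   4   .   3   .   .   .   .   .   .  23  17  12   .   .
  44   .   .   .   .   .   .   .   .   .   .   . -32 -30 -31   .   .  16   .   .   3   4   4   .   .   .   .   .   .   .   .  17  22   .   .
  40   .   .   .   .   .   .   .   .   .   1   . -14 -31   .   .  22  15  17   4   2   .   5   .   .   .   .   .   .   .  25  17  25   .   .
  36   .   . -34 -33 -33 -32 -31   .   .   .   1   1   5   7   9  18  19  14  14   8   3   .   .   .   .   .   .   .   .  17  20   .   .   .
  32   .   .   .   . -33 -32 -31   .   .   .   .   .  13  27  
[... 6573 characters left out ...]
  15   1   1   2   2   .   .   .   .   .   .   .   . -32 -33 -34 -32 -33   .   2   2 -32 -32 -34 -33 -26 -28   1   2   1  23   3 -33   .
 -44  15   2   1   1   2   .   .   .   .   .   .   .   . -33 -33 -33 -33 -35   .   2   1 -16 -33 -33 -35 -34 -25   1   1   2 -32  -1 -35   .
 -48  15   2   3   2   .   .   .   .   .   .   .   .   . -35 -34 -15  -1   2   0   3   2   0 -15 -16 -16 -17   3   2   1   2 -31 -32 -33   .
 -52  20   1   2   2   .   .   .   .   .   .   .   .   .   .   .   2   5   2   3   3   1   1   2   2   1   1   1   2   2   1  23  11  -2  -3
 -56  25  25  25  24  28   .   .   .   .   .   .   .   .   .   .  23  26  32  25  25  22  21  24  23  24  24  24  22  25  23  24   2  -2  -2
```

play_rows(series="0 -0.09 0 0; 0 0.08 0 0; 0 -0.09 0 0; 0 0.08 0 0; 0 -0.09 0 0; 0 0.08 0 0; 0 -0.09 0 0; 0 0 0 0")

```text
t: 24.7
position: [0.5101, 0.1365, 0.0874]
ee_rot: [-0.0, 0.015, 1.0, -0.002]
wrist_force: [-0.2, -3.1, 0.7]
finger_gap: 0.0148
grasp_force: 61.3
```

play_rows(series="0 0.08 0 0; 0 -0.09 0 0; 0 0.08 0 0; 0 -0.09 0 0; 0 0.08 0 0; 0 -0.09 0 0; 0 0.08 0 0; 0 0 0 0")

```text
t: 25.37
position: [0.5104, 0.1421, 0.0874]
ee_rot: [0.0, 0.015, 1.0, 0.001]
wrist_force: [0.1, 2.5, 1.1]
finger_gap: 0.015
grasp_force: 61.5
```

```bash
python3 - <<'E'
from h import *
rel([.508,.1406,.1],88.24)
p,_=r.grab_frame("scene");q,_=r.grab_frame("top")
c=np.zeros((400,800,3),np.uint8)
c[:,:400]=cv2.resize(p[145:205,200:260],(400,400),interpolation=cv2.INTER_CUBIC)
c[:,400:]=cv2.resize(q[195:265,158:228],(400,400),interpolation=cv2.INTER_CUBIC)
c=cv2.convertScaleAbs(c,alpha=1.3)
cv2.imwrite("pics/c6.png",c)
E
```

```text
t 25.37 pos [0.5104 0.1421 0.0874] heading 88.24 units [ 0.0234 -0.0156 -0.1263] turn 0.0 tilt [0.0006 0.0025] F [0.08 2.53 1.11] T [ 0.4  -0.05  0.04] gap 0.015 61.48478329181671
```

View pics/c6.png

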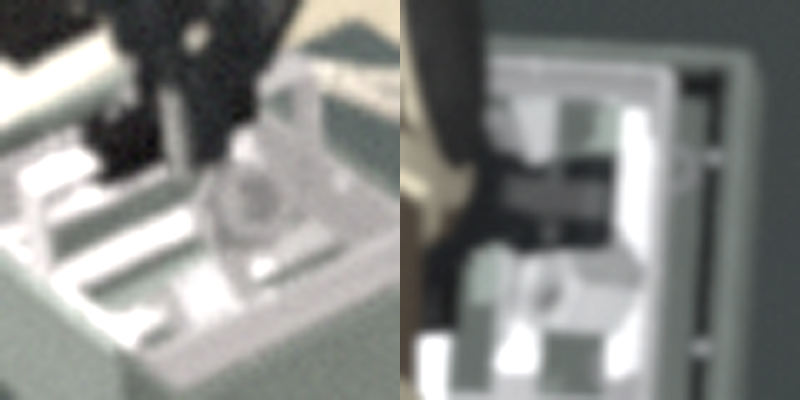

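Neither view shows a small nut left on the plate. The strip at (540,120) on the right is bare, and one dropped nut shows on the tray floor at (680,165). I'm lifting the sieve straight out and will then check the tray floor.

play_rows(series="0 0 -0.01 0; 0 0 -0.03 0; 0 0 -0.06 0; 0 0 -0.1 0; 0 0 -0.15 0; 0 0 -0.21 0; 0 0 -0.27 0; 0 0 -0.33 0")

```text
t: 26.13
position: [0.5103, 0.1399, 0.1212]
ee_rot: [0.0, 0.015, 1.0, 0.0]
wrist_force: [-0.8, 0.3, -4.8]
finger_gap: 0.0153
grasp_force: 60.6
```

play_rows(series="0 0 -0.06 0; 0 -0.01 -0.11 0; 0 -0.04 -0.15 0; 0 -0.09 -0.18 0; 0 -0.16 -0.19 0; 0 -0.25 -0.19 0; 0 -0.36 -0.19 0; 0 -0.48 -0.19 0")

```text
t: 26.8
position: [0.5082, 0.0906, 0.139]
ee_rot: [-0.0, 0.015, 1.0, -0.0]
wrist_force: [-0.4, -0.9, -4.3]
finger_gap: 0.0147
grasp_force: 60.6
```

play_rows(series="0 -0.12 0 0; 0 -0.24 0 0; 0 -0.36 0 0; 0 -0.49 0 0; 0 -0.61 0 0; 0 -0.74 0 0; 0 -0.86 0 0; 0 -0.98 0 0")

```text
t: 27.47
position: [0.5056, -0.0074, 0.1394]
ee_rot: [-0.0, 0.015, 1.0, 0.0]
wrist_force: [-0.8, -0.0, -4.8]
finger_gap: 0.0149
grasp_force: 60.6
```

```bash
python3 - <<'E'
from h import *
rel([.5034,-.165,.135],100.4)
q,d=r.grab_frame("top");p,_=r.grab_frame("scene")
W=cloud("top",d);sub=W[190:285,110:228];th=np.radians(-1.76);g=sub[...,:2]-np.array([.508,.1406])
X=(g@[np.cos(th),np.sin(th)]);Y=(g@[-np.sin(th),np.cos(th)])
m=((sub[...,2]>.0175)&(sub[...,2]<.03)&(abs(X)<.057)&(abs(Y)<.08)).astype(np.uint8)
n,l,st,ce=cv2.connectedComponentsWithStats(m)
for i in range(1,n):
    if st[i,4]>20: print(st[i,4],np.round(1000*np.median(X[l==i]),0),np.round(1000*np.median(Y[l==i]),0),st[i,:4])
c=np.zeros((520,800,3),np.uint8)
c[:,:400]=cv2.resize(q[190:285,150:223] if 0 else q[185:290,110:191],(400,520),interpolation=cv2.INTER_CUBIC)
c=np.hstack([cv2.resize(q[190:285,110:230],(480,380),interpolation=cv2.INTER_CUBIC),cv2.resize(p[150:285,200:314],(320,380),interpolation=cv2.INTER_CUBIC)])
cv2.imwrite("pics/c7.png",cv2.convertScaleAbs(c,alpha=1.2))
E
```

```text
t 27.47 pos [ 0.5056 -0.0074  0.1394] heading 88.23 units [-0.0267 -1.5762  0.0436] turn -0.1353 tilt [-0.  0.] F [-0.8  -0.05 -4.84] T [ 0.04  0.03 -0.06] gap 0.0149 60.586345195770264
48 -23.0 20.0 [47 56 10  9]
45 -37.0 -45.0 [81 64  9 10]
```

View pics/c7.png

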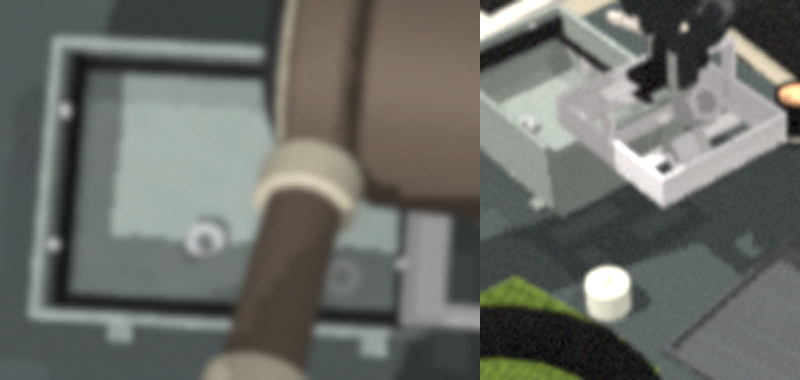

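Left view: dropped nuts at (205,240) and (343,275). The third was seen earlier on the floor at the tray's −y/+x end, which the arm now hides. That makes all three through, so I'm carrying the sieve back.

play_rows(series="0 -0.12 0 0; 0 -0.24 0 0; 0 -0.36 0 0; 0 -0.49 0 0; 0 -0.61 0 0; -0.01 -0.74 0 0; -0.01 -0.86 0 0; -0.02 -0.98 0 0")

```text
t: 28.23
position: [0.5046, -0.1054, 0.1393]
ee_rot: [-0.0, 0.015, 1.0, 0.0]
wrist_force: [0.6, -0.2, -4.3]
finger_gap: 0.0151
grasp_force: 60.6
```

play_rows(series="0 -0.12 0.01 -0.01; 0 -0.23 0.04 -0.03; 0 -0.33 0.1 -0.06; 0 -0.42 0.18 -0.085; -0.005 -0.49 0.26 -0.105; -0.007 -0.54 0.34 -0.12; -0.007 -0.58 0.41 -0.13; -0.007 -0.596 0.46 -0.135")

```text
t: 28.9
position: [0.5033, -0.1646, 0.0926]
ee_rot: [-0.0, -0.091, 0.996, 0.0]
wrist_force: [0.4, 0.6, -5.0]
finger_gap: 0.0148
grasp_force: 60.6
```

```bash
python3 - <<'E'
from h import *
rel([.5034,-.165,.049],100.4)
W=cloud("top",r.grab_frame("top")[1]);sub=W[190:285,110:228];th=np.radians(-1.76);g=sub[...,:2]-np.array([.508,.1406])
X=(g@[np.cos(th),np.sin(th)]);Y=(g@[-np.sin(th),np.cos(th)])
m=((sub[...,2]>.0175)&(sub[...,2]<.03)&(abs(X)<.057)&(abs(Y)<.08)).astype(np.uint8)
n,l,st,ce=cv2.connectedComponentsWithStats(m)
for i in range(1,n):
    if st[i,4]>15: print(st[i,4],np.round(1000*np.median(X[l==i]),0),np.round(1000*np.median(Y[l==i]),0),st[i,:4])
E
```

```text
t 28.9 pos [ 0.5033 -0.1646  0.0926] heading 100.39 units [-0.0009 -0.0046  0.4356] turn -0.0001 tilt [-0.0008  0.0002] F [ 0.38  0.64 -4.95] T [ 0.04  0.   -0.  ] gap 0.0148 60.643919706344604
46 29.0 -59.0 [91 30  9  9]
49 -22.0 20.0 [47 56 10  9]
50 -36.0 -45.0 [81 64  9 10]
```

All three small nuts are confirmed on the tray floor. I'm lowering the sieve.

play_rows(series="0 0 0.04 0; 0 0 0.1 0; 0 0 0.17 0; 0 0 0.23 0; 0 0 0.28 0; 0 0 0.32 0; 0 0 0.345 0; 0 0 0.36 0")

```text
t: 29.62
position: [0.5035, -0.1635, 0.0569]
ee_rot: [-0.0, -0.091, 0.996, 0.0]
wrist_force: [0.9, -0.6, -3.5]
finger_gap: 0.0147
grasp_force: 60.9
```

play_rows(series="0 0 0.008 0; 0 0 0.016 0; 0 0 0.024 0; 0 0 0.032 0; 0 0 0.04 0; 0 0 0.048 0; 0 0 0.05 0; 0 0 0.05 0")

```text
t: 30.28
position: [0.5036, -0.1637, 0.0523]
ee_rot: [0.0, -0.091, 0.996, -0.0]
wrist_force: [0.7, -1.0, -4.3]
finger_gap: 0.015
grasp_force: 60.8
```

play_rows(series="0 0 0.003 0; 0 0 0.006 0; 0 0 0.009 0; 0 0 0.012 0; 0 0 0.012 0; 0 0 0.012 0; 0 0 0.012 0; 0 0 0.012 0")

```text
t: 30.95
position: [0.5035, -0.1636, 0.0511]
ee_rot: [-0.0, -0.091, 0.996, 0.0]
wrist_force: [-0.5, -1.0, -4.8]
finger_gap: 0.0151
grasp_force: 60.8
```

play_rows(series="0 0 0.003 0; 0 0 0.006 0; 0 0 0.009 0; 0 0 0.012 0; 0 0 0.012 0; 0 0 0.012 0; 0 0 0.012 0; 0 0 0.012 0")

```text
t: 31.62
position: [0.5035, -0.1636, 0.0499]
ee_rot: [-0.0, -0.091, 0.996, 0.0]
wrist_force: [-1.1, -0.5, -4.3]
finger_gap: 0.0152
grasp_force: 60.8
```

play_rows(series="0 0 0.003 0; 0 0 0.006 0; 0 0 0.009 0; 0 0 0.01 0; 0 0 0.01 0; 0 0 0.01 0; 0 0 0.01 0; 0 0 0.01 0")

```text
t: 32.28
position: [0.5035, -0.1636, 0.0493]
ee_rot: [-0.0, -0.091, 0.996, 0.0]
wrist_force: [-2.6, 0.9, 0.9]
finger_gap: 0.015
grasp_force: 61.4
```

play_rows(series="0 0 0.002 0; 0 0 0.002 0; 0 0 0.002 0; 0 0 0.002 0; 0 0 0.002 0; 0 0 0.002 0; 0 0 0.002 0; 0 0 0.002 0", fingers=0.45)

```text
t: 32.95
position: [0.5036, -0.1637, 0.0488]
ee_rot: [0.0, -0.091, 0.996, -0.0]
wrist_force: [-0.3, -0.1, 0.7]
finger_gap: 0.0466
grasp_force: 0.0
```

play_rows(series="0 0 -0.02 0; 0 0 -0.08 0; 0 0 -0.17 0; 0 0 -0.28 0; 0 0 -0.4 0; 0 0 -0.55 0; 0 0 -0.75 0; 0 0 -0.95 0")

```text
t: 33.62
position: [0.5036, -0.1636, 0.1457]
ee_rot: [0.0, -0.091, 0.996, -0.0]
wrist_force: [-0.4, -0.2, 0.2]
finger_gap: 0.047
grasp_force: 0.0
```

play_rows(series="0 0.1 -0.1 0; 0 0.2 -0.2 0; 0 0.35 -0.3 0; 0 0.5 -0.3 0; 0 0.65 -0.3 0; 0 0.8 -0.3 0; 0 0.95 -0.3 0; 0 1 -0.3 0")

```text
t: 34.28
position: [0.484, -0.0626, 0.1735]
ee_rot: [-0.001, -0.092, 0.996, 0.001]
wrist_force: [0.1, -0.6, 0.4]
finger_gap: 0.047
grasp_force: 0.0
```

play_rows(series="0 0.1 0 0; 0 0.25 0 0; 0 0.4 0 0; 0 0.6 0 0; 0 0.75 0 0; 0 0.9 0 0; 0 1 0 0; 0 1 0 0")

```text
t: 34.95
position: [0.4669, 0.0346, 0.1737]
ee_rot: [-0.0, -0.092, 0.996, 0.0]
wrist_force: [-0.0, -0.2, -0.8]
finger_gap: 0.047
grasp_force: 0.0
```

```bash
python3 - <<'E'
from h import *
rel([.5034,-.165,.049],100.4)
q,d=r.grab_frame("top");p,_=r.grab_frame("scene")
W=cloud("top",d)
def rect(name,sl,lo,hi):
    P=W[sl].reshape(-1,3);P=P[(P[:,2]>lo)&(P[:,2]<hi)]
    if len(P)<5: print(name,len(P));return
    k=cv2.minAreaRect((P[:,:2]*1000).astype(np.float32));print(name,len(P),np.round(k[0],1),np.round(k[1],1),round(k[2],2),np.round(np.percentile(P[:,2],[5,50,95]),4))
rect("sieve wall",np.s_[195:300,285:390],.022,.036)
rect("grip",np.s_[195:300,285:390],.062,.09)
rect("resin",np.s_[270:310,250:290],.015,.06)
rect("loupe",np.s_[145:178,228:260],.025,.07)
rect("gauge",np.s_[155:180,315:385],.012,.05)
c=np.hstack([cv2.resize(q[190:310,270:400],(400,400),interpolation=cv2.INTER_CUBIC),cv2.resize(p[210:320,260:380],(400,400),interpolation=cv2.INTER_CUBIC)])
cv2.imwrite("pics/c8.png",c)
E
```

```text
t 34.95 pos [0.4669 0.0346 0.1737] heading 100.51 units [ 0.0042 -2.0298  1.2454] turn 0.0012 tilt [-0.0006  0.0005] F [-0.04 -0.2  -0.79] T [ 0.04 -0.03 -0.01] gap 0.047 0.0
sieve wall 679 [ 501.5 -162.6] [114.9 127.2] 10.22 [0.0245 0.0314 0.035 ]
grip 562 [ 501.4 -162.6] [113.9  16.5] 10.11 [0.0649 0.0723 0.0766]
resin 237 [412.1 -41.1] [29.5 29.7] 1.2 [0.0258 0.0283 0.0306]
loupe 330 [654.8  13.8] [35.4 36.1] 50.05 [0.0334 0.0441 0.0471]
gauge 349 [ 654.  -193.8] [14.5 96. ] 1.3 [0.0149 0.0186 0.0225]
```

```bash
python3 - <<'E'
from h import *
d=r.grab_frame("top")[1];W=cloud("top",d)
g=W[...,:2]-np.array([.5014,-.1626]);th=np.radians(10.2)
X=g@[np.cos(th),np.sin(th)];Y=g@[-np.sin(th),np.cos(th)]
for lo,hi in((.027,.04),(.013,.02)):
    m=((abs(X)<.05)&(abs(Y)<.055)&(W[...,2]>lo)&(W[...,2]<hi)).astype(np.uint8)
    n,l,st,_=cv2.connectedComponentsWithStats(m)
    print(lo,[(int(st[i,4]),*np.round(1000*np.array([np.median(X[l==i]),np.median(Y[l==i])])).tolist()) for i in range(1,n) if st[i,4]>12])
print(r.finish_job())
E
```

```text
0.027 [(35, 29.0, 6.0), (16, 19.0, -16.0), (131, -13.0, -41.0)]
0.013 []
the job is handed in; nothing more can be done
None
```

The job is handed in at about 35 s: all three small nuts measured on the catch tray floor, and the sieve stands flat in the drip tray with both large nuts in it. The end stops were not touched, and the bystanders measured unmoved.

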